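# Find the crossover case that rattles and hold it out for inspection

### The arm

A 6-joint arm with a two-finger parallel gripper is mounted at the origin on the work surface; the furniture and walls round the work are solid. World frame = base frame: x ahead of the robot, y to its left, z up, the work surface at z = 0. Lengths are in mm, angles in rad, forces in N, time in s.
With the tool pointing down it reaches from about 275 to 750 mm from the base axis. Payload 10.2 kg.
Tool frame: the origin (TCP) lies between the finger pads; the fingertips stand 11 mm ahead of it and the grasp point (between the pads) lies 8 mm behind it; z points along the fingers, y is the line along which they close (so a half turn about z gives the same grasp; the last joint's range is limited). The gripper opens to 85 mm and grips with 20 to 120 N. Pads are 22 mm wide; open, the fingers measure 114 mm over their backs; the gripper's body (76 mm by 85 mm) begins 54 mm behind the grasp point. The pads swing forward as they close: fully open they stand 13 mm farther back than shut.
Start: joints at [1.005, 0.313, 1.498, -0, 1.331, -0.223], TCP at [176.479, 494.456, 242.294] pointing down, gripper open.
Joint ranges: [-2.94, 2.94], [-0.97, 2.17], [0.19, 2.56], [-1.23, 4.37], [0.02, 3.11], [-2.88, 2.88]. Speed limits (rad/s): [2.39, 2.39, 3.01, 3.14, 3.14, 3.14].

### API

Orientations are given as a unit quaternion [w, x, y, z].
In Python, from rig import sense, eyes, finish_job gives the robot as it stands.
- The arm moves only by the shell command python3 -m jog 'ROWS' [FORCE]. ROWS is JSON, a list of rows, each a list of 7 numbers: the shift along the tool's x, y, z in m, then the turn, a rotation vector about the tool's x, y, z in rad, then the finger opening in m, from 0 to 0.0854. In form: [[dx, dy, dz, rx, ry, rz, gripper], ...]. A call has 1 to 5 rows; each row shifts and turns the commanded pose from where the row before left it, along the tool's axes as they then stand; what a row does not reach is not made up. A row lasts 1/10 s, in which the tool goes at most 50 mm and 8.59 degrees, less where a joint would pass 70% of its speed; a pose out of reach is approached as far as the arm can. A call is refused whole if a number of a shift passes 0.05 or a number of a turn 0.15, either way. A call with a gripper value outside its range is refused whole. The fingers move at their own pace and stop on an object; FORCE is the grip in N (left out, the last holds). Time passes only in rows, so rows that do not move let the fingers close. It gives the time, the measured TCP pose, the force, the opening and the grip force at its end, in the units of the state.
- sense(): the state, without advancing time (a new reading comes with each control period).
- eyes.capture(name): name is "scene" or "side" or "wrist"; returns the picture (420x560x3 uint8, red, green, blue); there is no depth.
- eyes.calibration(name): a dict with "fx", "fy", "cx", "cy" (pixels), "cam_to_world" (4x4, takes a point from camera to world coordinates); the wrist camera has in their place "mount" (4x4, takes a point from camera to tool coordinates, whose origin is the TCP and whose axes are the flange's). Camera axes: x right, y down, z forward; pixel columns grow to the right and rows downward; lengths in mm; the calibration is good to about 2 mm. A picture is of the moment at which its call begins: read the wrist's pose just before it. calibration takes no time and is no camera call.
- finish_job(): hands the job in; it is judged then, once.
The state is a dict: "time_s": time; "joints": joint angles; "dq": joint speeds; "tau": joint torques, N m; "eef_pos": TCP position; "ee_rot": TCP orientation; "force": force on the tool from outside, world axes, zero at the start; "wrist_torque": the same for the moment, N m; "grip_width": opening from 0.0 (shut) to 1.0 (fully open); "grip_force": force on a finger pad.
Only numpy, scipy, OpenCV 4.12 (cv2) and the standard library are available. Lean on these libraries where they do the work, as an engineer would, in place of code of your own. Each camera call takes 0.05 s, during which the arm holds its last target. There are 200 camera calls.

### The job

One of the three sealed crossover cases has a coil that has come loose on its rod. Press the push button on the call box fully down and let it spring back, to call the inspector; then pick up the cases and shake them lengthwise, briskly to and fro a few times, until you find the one that rattles, setting any sound one back flat where it stood and leaving the other things on the bench alone. Finish holding the rattling case out over the felt pad, 10 to 20 cm up and still, lid upward but its coil end tipped down by 20 to 30 degrees so that the loose coil lies against the low end of its rod for the inspector to see; do not put it down or let go.

Things in the scene. Friction and masses are not known exactly. Their poses are not given: they have to be found in the camera images.
- case_1_mid (a point): case_1: one of three like sealed crossover cases, in a new order each time: grey tub 120 mm long (its x) x 58 wide (its y; grasp across it) x 40 high, clear lid, 0.33 kg. This point: its centre, 20 mm above the underside; x points to the end with the copper coil, z up. Any one of the three may be the faulty one: shaken lengthwise (3 cm strokes, twice a second) its loose coil knocks on the rod's end clips.
- case_2_mid (a point): case_2: one of three like sealed crossover cases, in a new order each time: grey tub 120 mm long (its x) x 58 wide (its y; grasp across it) x 40 high, clear lid, 0.33 kg. This point: its centre, 20 mm above the underside; x points to the end with the copper coil, z up. Any one of the three may be the faulty one: shaken lengthwise (3 cm strokes, twice a second) its loose coil knocks on the rod's end clips.
- case_3_mid (a point): case_3: one of three like sealed crossover cases, in a new order each time: grey tub 120 mm long (its x) x 58 wide (its y; grasp across it) x 40 high, clear lid, 0.33 kg. This point: its centre, 20 mm above the underside; x points to the end with the copper coil, z up. Any one of the three may be the faulty one: shaken lengthwise (3 cm strokes, twice a second) its loose coil knocks on the rod's end clips.
- case_1_coil (a point): centre of case_1's copper coil (29 mm across, 28 long) seen through the lid, on a rod along the case's x. All three start 28 mm along x from the case's centre, 20 mm above the underside. Two are pinned and stay there; the loose one (0.12 kg) slides to 12 mm either side of it, also if the case is tipped lengthwise by over 10 degrees, and stays where it stops.
- case_2_coil (a point): centre of case_2's copper coil (29 mm across, 28 long) seen through the lid, on a rod along the case's x. All three start 28 mm along x from the case's centre, 20 mm above the underside. Two are pinned and stay there; the loose one (0.12 kg) slides to 12 mm either side of it, also if the case is tipped lengthwise by over 10 degrees, and stays where it stops.
- case_3_coil (a point): centre of case_3's copper coil (29 mm across, 28 long) seen through the lid, on a rod along the case's x. All three start 28 mm along x from the case's centre, 20 mm above the underside. Two are pinned and stay there; the loose one (0.12 kg) slides to 12 mm either side of it, also if the case is tipped lengthwise by over 10 degrees, and stays where it stops.
- felt_top (a point): centre of the top of the round grey felt pad (120 mm across, 10 mm thick, fixed) towards the far side of the bench, where things are held out for inspection; 10 mm above the bench.
- call_button_top (a point): centre of the top of the round black push button (32 mm across, in a steel collar) on the call box, a grey die-cast box 74 x 96 mm, 36 mm high, fixed to the bench; when up the button's top is 57 mm above the bench and 10 mm above its collar. Pressed straight down.
- call_button (a joint): travel of the spring push button: 0 = up, 0.006 m = fully down, which takes 5 N; it springs back when let go.
- tweeter_1: bystander, to be left alone: tweeter, a black round flange 76 mm across, 37 mm high; origin at the middle of its underside
- tape_masking: bystander, to be left alone: roll of masking tape, 100 mm across, 25 mm high; origin at the middle of its underside
- cap_2: bystander, to be left alone: capacitor with wire ends, 84 mm long, 21 mm high; origin at the middle of its underside
- marker: bystander, to be left alone: marker pen, 138 mm long, 18 mm thick; origin at the middle of its underside
- wax_tin: bystander, to be left alone: round wax tin, 67 mm across, 64 mm high; origin at the middle of its underside
Things that resemble listed ones, but are neither listed nor needed, are in the scene too. Leave any turquoise look-alike of the part that bears case_1_mid alone.

How it is judged (in metres and radians):
On the way, in this order (a step that is already met when the one before it is completed fails the run):
1. the call button is pressed fully down (5 mm or more) (value of joint call_button above 0.005 m), for 0.03 s.
2. the button has sprung back (value of joint call_button below 0.001 m), for 0.1 s.
3. shaking a case off the bench (3 cm or more up) throws its loose coil to the coil end (((height (world z) of case_1_mid above 0.05 m and x of case_1_coil in the frame of case_1_mid above 0.036 m) or (height (world z) of case_2_mid above 0.05 m and x of case_2_coil in the frame of case_2_mid above 0.036 m) or (height (world z) of case_3_mid above 0.05 m and x of case_3_coil in the frame of case_3_mid above 0.036 m))).
4. and then, still off the bench, back to the other end (((height (world z) of case_1_mid above 0.05 m and x of case_1_coil in the frame of case_1_mid below 0.02 m) or (height (world z) of case_2_mid above 0.05 m and x of case_2_coil in the frame of case_2_mid below 0.02 m) or (height (world z) of case_3_mid above 0.05 m and x of case_3_coil in the frame of case_3_mid below 0.02 m))).
At the end, for the whole second after the job is handed in: The case with the loose coil is held still in the gripper, centre within 5 cm of the pad's seen from above, 9 to 25 cm above the bench, tipped 10 to 45 degrees with its coil at the low end of the rod; the two sound cases stand flat on the bench within 6 cm of where they stood (((horizontal distance between case_1_mid and felt_top below 0.05 m and height (world z) of case_1_mid between 0.09 and 0.25 m and angle between case_1_mid's own z axis and vertical between 0.17 and 0.8 rad and x of case_1_coil in the frame of case_1_mid above 0.036 m and contact force between the fingers and case_1 above 1 N and linear speed of case_1 below 0.03 m/s and contact force between case_1 and felt_disc below 0.1 N and distance of each of case_2_mid, case_3_mid from where it was at the start of the episode below 0.06 m and angle between each of case_2_mid, case_3_mid's own z axis and vertical below 0.1 rad and height (world z) of each of case_2_mid, case_3_mid below 0.028 m) or (horizontal distance between case_2_mid and felt_top below 0.05 m and height (world z) of case_2_mid between 0.09 and 0.25 m and angle between case_2_mid's own z axis and vertical between 0.17 and 0.8 rad and x of case_2_coil in the frame of case_2_mid above 0.036 m and contact force between the fingers and case_2 above 1 N and linear speed of case_2 below 0.03 m/s and contact force between case_2 and felt_disc below 0.1 N and distance of each of case_1_mid, case_3_mid from where it was at the start of the episode below 0.06 m and angle between each of case_1_mid, case_3_mid's own z axis and vertical below 0.1 rad and height (world z) of each of case_1_mid, case_3_mid below 0.028 m) or (horizontal distance between case_3_mid and felt_top below 0.05 m and height (world z) of case_3_mid between 0.09 and 0.25 m and angle between case_3_mid's own z axis and vertical between 0.17 and 0.8 rad and x of case_3_coil in the frame of case_3_mid above 0.036 m and contact force between the fingers and case_3 above 1 N and linear speed of case_3 below 0.03 m/s and contact force between case_3 and felt_disc below 0.1 N and distance of each of case_1_mid, case_2_mid from where it was at the start of the episode below 0.06 m and angle between each of case_1_mid, case_2_mid's own z axis and vertical below 0.1 rad and height (world z) of each of case_1_mid, case_2_mid below 0.028 m))); the arm keeps its last pose, push and grip.
It fails at once if the tweeter is moved by more than 3 cm (distance of tweeter_1 from where it was at the start of the episode above 0.03 m).
It fails at once if the roll of masking tape is moved by more than 3 cm (distance of tape_masking from where it was at the start of the episode above 0.03 m).
It fails at once if the capacitor with wire ends is moved by more than 3 cm (distance of cap_2 from where it was at the start of the episode above 0.03 m).
It fails at once if the marker pen is moved by more than 3 cm (distance of marker from where it was at the start of the episode above 0.03 m).
It fails at once if the round wax tin is moved by more than 3 cm (distance of wax_tin from where it was at the start of the episode above 0.03 m).
It also fails if it takes over 72 s, if anything falls off the work surface, if the arm or the gripper's body presses on something with over 40 N, if the wrist force passes 120 N, or if a joint passes its speed limit or range.

## Working session

There is one attempt and no reset: what is moved stays moved. The work goes in short steps, Python scripts to look and compute and a shell command to move; the robot and the scene stay as the last step left them, time stands still between calls to the robot, and variables do not carry over. Pictures are saved under pics/ and viewed, at most 10 in all, crops included, and the job is handed in when it is done.

```bash
ls; mkdir -p pics; cat > h.py <<'E'
import numpy as np,cv2
from rig import sense,eyes
from scipy.spatial.transform import Rotation as R
def px2w(name,u,v,z):
    c=eyes.calibration(name);d=np.array([(u-c['cx'])/c['fx'],(v-c['cy'])/c['fy'],1])
    if 'cam_to_world' in c: T=np.array(c['cam_to_world'])
    else:
        s=sense();q=s['ee_rot'];W=np.eye(4);W[:3,:3]=R.from_quat([q[1],q[2],q[3],q[0]]).as_matrix();W[:3,3]=s['eef_pos'];T=W@np.array(c['mount'])
    o=T[:3,3];r=T[:3,:3]@d
    return o+r*(z-o[2])/r[2]
def save(name,f): 
    im=eyes.capture(name)[:,:,::-1].copy();cv2.imwrite('pics/'+f,im);return im
E
python3 - <<'E'
from h import *
s=sense();print(s)
print(R.from_quat(np.roll(s['ee_rot'],-1)).as_matrix().round(3))
a=save('scene','a.png');b=save('side','b.png');save('wrist','c.png')
for n in('scene','side','wrist'):print(n,eyes.calibration(n))
E
```

```text
pics
{'time_s': 0.0, 'joints': array([ 1.00458571e+00,  3.13436410e-01,  1.49842537e+00,  2.77357830e-05,
        1.33099968e+00, -2.23401463e-01]), 'dq': array([-2.88429913e-04, -4.89221676e-04, -6.90753043e-05,  6.38928269e-04,
        2.42825278e-05,  3.02982301e-04]), 'tau': array([ 1.80648349e-04, -4.12259102e+01, -2.59748948e+01, -1.43064067e-04,
        4.03569342e-03, -7.18898605e-06]), 'eef_pos': array([176.34543093, 494.24455144, 241.74643181]), 'ee_rot': array([-2.56441508e-04,  1.70569732e-01,  9.85345403e-01, -5.80415639e-04]), 'force': array([-0.67364693, -0.52480174, -0.19302069]), 'wrist_torque': array([-0.02395401, -0.02069159, -0.01069633]), 'grip_force': 0.0, 'grip_width': 1.0012969119713726}
[[-0.942  0.336 -0.001]
 [ 0.336  0.942 -0.001]
 [ 0.    -0.001 -1.   ]]
scene {'fx': 491.4043299289595, 'fy': 491.4043299289595, 'cx': 280.8476269337539, 'cy': 212.8203184138332, 'cam_to_world': array([[ 7.51629422e-01, -2.70523716e-01,  6.01556423e-01,
        -4.54179717e+02],
       [-6.59474554e-01, -3.24960269e-01,  6.77859968e-01,
        -1.00910220e+03],
       [ 1.21
[... 381 characters left out ...]
63608e-01,  3.89699639e-01, -8.40392002e-01,
         1.18304354e+03],
       [ 1.56343673e-02, -9.04404215e-01, -4.26390175e-01,
         6.64452959e+02],
       [ 0.00000000e+00,  0.00000000e+00,  0.00000000e+00,
         1.00000000e+00]])}
wrist {'fx': 364.2622495808651, 'fy': 364.2622495808651, 'cx': 275.90661837791214, 'cy': 212.416532955369, 'mount': array([[-8.02131508e-04, -9.60866443e-01, -2.77010893e-01,
         7.06738396e+01],
       [ 9.99999434e-01, -5.77035124e-04, -8.94106959e-04,
         1.36591858e-01],
       [ 6.99272359e-04, -2.77011453e-01,  9.60866362e-01,
        -1.30839666e+02],
       [ 0.00000000e+00,  0.00000000e+00,  0.00000000e+00,
         1.00000000e+00]])}
```

View pics/a.png

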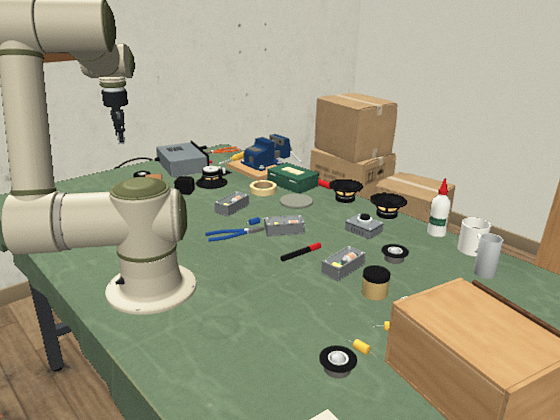

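View pics/b.png

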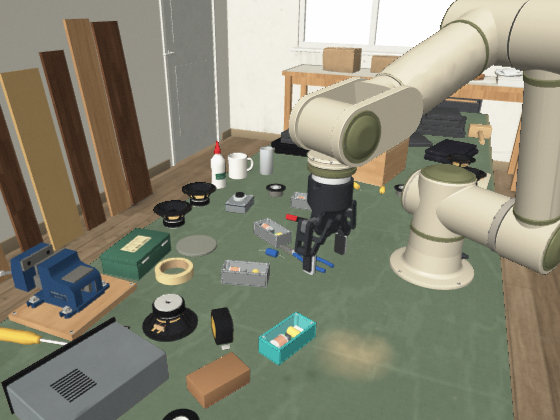

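The scene picture shows grey cases at about (232,203), (285,226) and (343,262), the call box at (365,223), the felt at (297,201), marker (301,251), tin (375,283) and tape (263,187). The turquoise look-alike is at (288,338) in the side picture only, so the three grey ones are the cases. I'll confirm this in an enlarged crop.

```bash
python3 - <<'E'
import cv2,numpy as np
a=cv2.imread('pics/a.png');b=cv2.imread('pics/b.png')
A=cv2.resize(a[170:290,205:405],None,fx=4,fy=4,interpolation=cv2.INTER_CUBIC)
B=cv2.resize(b[180:300,140:340],None,fx=4,fy=4,interpolation=cv2.INTER_CUBIC)
cv2.imwrite('pics/d.png',A);cv2.imwrite('pics/e.png',B)
E
```

```text
(no output)
```

View pics/d.png

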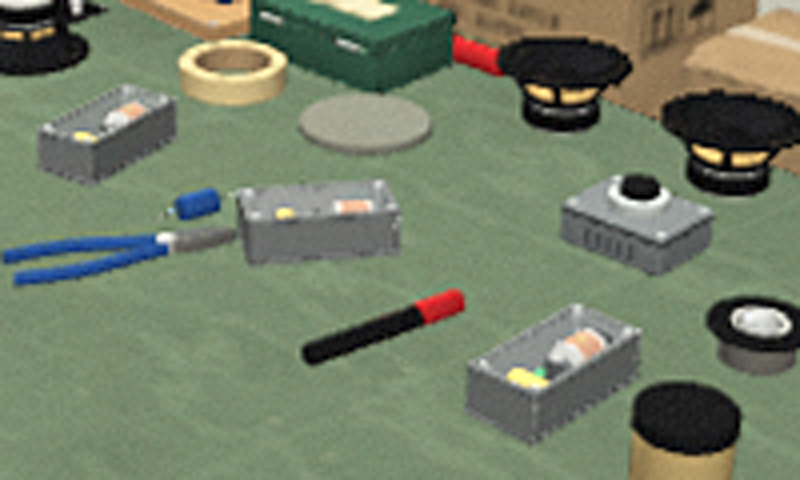

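View pics/e.png

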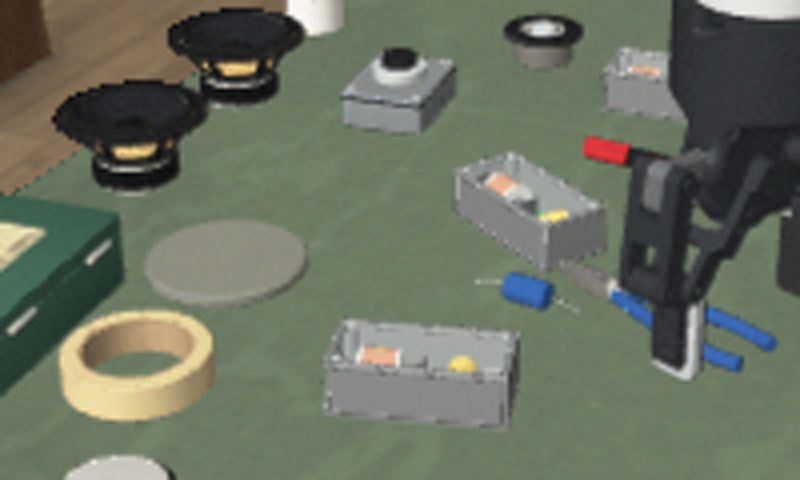

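```bash
python3 - <<'E'
from h import *
def P(x,y,z): return px2w('scene',205+(x-1.5)/4,170+(y-1.5)/4,z)[:2]
def Q(x,y,z): return px2w('side',140+(x-1.5)/4,180+(y-1.5)/4,z)[:2]
def case(n,f,c):
    p=np.array([f(x,y,40) for x,y in c]); m=p.mean(0)
    d=(p[1]+p[2]-p[0]-p[3])/2  # axis toward coil
    w=(p[2]+p[1]*0+p[3]-p[0]-p[1])/2
    print(n,m.round(1),'len',np.linalg.norm(d).round(1),'w',np.linalg.norm(w).round(1),'yaw',np.degrees(np.arctan2(d[1],d[0])).round(1),p.round(0).tolist())
case('L',P,[(40,130),(122,87),(176,97),(95,143)])
case('M',P,[(238,188),(385,182),(400,213),(247,222)])
case('R',P,[(468,372),(572,305),(640,332),(537,402)])
case('Lside',Q,[(518,332),(343,320),(325,362),(513,372)])
case('Mside',Q,[(605,215),(512,153),(455,172),(545,230)])
print('btn',P(640,187,57),Q(401,57,57));print('felt',P(366,122,10),Q(226,262,10))
for n,x,y in(('mark0',305,355),('mark1',462,300),('tape',233,80),('tin',687,410),('tweet',757,345),('cap',198,208)):print(n,P(x,y,10))
print('cap side',Q(528,290,10))
E
```

```text
L [450.1 264.6] len 115.9 w 54.3 yaw 16.9 [[385.0, 273.0], [494.0, 306.0], [517.0, 257.0], [405.0, 222.0]]
M [473.5  20.6] len 118.7 w 58.9 yaw -33.4 [[441.0, 79.0], [538.0, 12.0], [508.0, -36.0], [407.0, 28.0]]
R [ 441.8 -257.7] len 123.6 w 56.2 yaw 7.8 [[377.0, -238.0], [500.0, -221.0], [507.0, -277.0], [384.0, -294.0]]
Lside [443.9 263.2] len 118.7 w 51.0 yaw 17.0 [[395.0, 223.0], [508.0, 255.0], [494.0, 306.0], [379.0, 269.0]]
Mside [467.9  29.1] len 121.7 w 53.7 yaw -32.8 [[401.0, 42.0], [506.0, -29.0], [533.0, 21.0], [433.0, 82.0]]
btn [ 659.26447368 -147.5925854 ] [ 654.91804141 -134.8313563 ]
felt [655.65603304 160.16675252] [649.42960304 170.85111195]
mark0 [ 342.94151538 -113.56650679]
mark1 [ 485.22096033 -128.0491887 ]
tape [626.7410351  312.16109006]
tin [ 491.50403885 -333.99443842]
tweet [ 599.19199672 -310.76512068]
cap [431.684706   119.11489355]
cap side [430.05882376 119.80365851]
```

```bash
cat >> h.py <<'E'
def delta(x,y,z=None,yaw=None):
    s=sense();M=R.from_quat(np.roll(s['ee_rot'],-1)).as_matrix();p=s['eef_pos']
    d=np.array([x,y,p[2] if z is None else z])-p
    y0=np.degrees(np.arctan2(M[1,1],M[0,1]))
    print('t',s['time_s'],'tool d',(M.T@d).round(1),'yaw_y',y0.round(1),'tilt',np.degrees(np.arccos(-M[2,2])).round(2),'F',s['force'].round(2))
    if yaw is not None: print('rz',round(-np.radians(yaw-y0),3))
E
r='[-0.0417,-0.0273,0,0,0,0,0]'
python3 -m jog '[[-0.0417,-0.0273,0,0,0,0,0],[-0.0417,-0.0273,0,0,0,0,0],[-0.0417,-0.0273,0,0,0,0,0],[-0.0417,-0.0273,0,0,0,0,0],[-0.0417,-0.0273,0,0,0,0,0]]' 
python3 -m jog '[[-0.0417,-0.0273,0,0,0,0,0],[-0.0417,-0.0273,0,0,0,0,0],[-0.0417,-0.0273,0,0,0,0,0],[-0.0417,-0.0273,0,0,0,0,0],[-0.0417,-0.0273,0,0,0,0,0]]' 
python3 -m jog '[[-0.0417,-0.0273,0,0,0,0,0],[-0.0417,-0.0273,0,0,0,0,0],[-0.0417,-0.0273,0,0,0,0,0],[-0.0417,-0.0273,0,0,0,0,0],[0,0,0,0,0,0,0]]' 
python3 -c "
from h import *
delta(657,-141);save('wrist','f.png')"
```

```text
time_s: 0.65
eef_pos: [327.7, 294.1, 242.3]
ee_rot: [0.0, 0.17, 0.985, 0.0]
force: [0.8, 0.5, 0.5]
grip_width: 0.141
grip_force: 0.0
time_s: 1.15
eef_pos: [478.3, 95.2, 242.2]
ee_rot: [-0.0, 0.171, 0.985, 0.0]
force: [0.5, 0.4, 0.1]
grip_width: 0.005
grip_force: 0.0
time_s: 1.65
eef_pos: [599.6, -66.4, 240.4]
ee_rot: [-0.001, 0.173, 0.985, -0.0]
force: [0.5, 0.6, 0.3]
grip_width: 0.002
grip_force: 0.0
t 1.65 tool d [-79.4 -50.6  -0.1] yaw_y 70.1 tilt 0.09 F [0.45 0.57 0.3 ]
```

View pics/f.png

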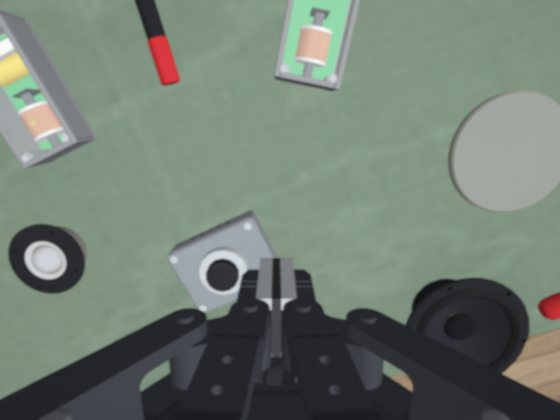

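The wrist picture shows the button at (222,276), the felt centre near (513,151), and the coil ends of the middle case (308,80) and right case (40,130).

```bash
python3 -c "
from h import *
b=px2w('wrist',222,276,57);print(b,px2w('wrist',513,151,10))
for u,v in((276,76),(339,88),(25,166),(92,139)):print(px2w('wrist',u,v,40))
delta(b[0],b[1],80)"
```

```text
[ 658.40384451 -140.02972439   57.        ] [649.61392103 165.61378705  10.        ]
[507.27873151 -31.13160536  40.        ]
[534.90112137  16.68823528  40.        ]
[ 501.99520413 -273.29615306   40.        ]
[ 501.12755333 -204.21230193   40.        ]
t 1.7 tool d [-82.5 -51.2 160.6] yaw_y 70.2 tilt 0.11 F [ 0.36  1.23 -0.13]
```

```bash
python3 -m jog '[[-0.0413,-0.0256,0,0,0,0,0],[-0.0412,-0.0256,0,0,0,0,0],[0,0,0.05,0,0,0,0],[0,0,0.05,0,0,0,0],[0,0,0.05,0,0,0,0]]'
python3 -m jog '[[0,0,0,0,0,0,0]]'
python3 -c "
from h import *
delta(658.4,-140)"
```

```text
time_s: 2.2
eef_pos: [657.9, -136.7, 90.7]
ee_rot: [0.0, 0.17, 0.985, 0.0]
force: [1.4, 0.1, -0.7]
grip_width: 0.001
grip_force: 0.0
time_s: 2.3
eef_pos: [654.8, -135.4, 85.4]
ee_rot: [-0.007, 0.17, 0.985, 0.001]
force: [-0.7, 0.2, 0.0]
grip_width: 0.001
grip_force: 0.0
t 2.3 tool d [-5.  -3.1 -0.1] yaw_y 70.4 tilt 0.77 F [-0.74  0.18  0.03]
```

```bash
python3 -m jog '[[0,0,0.01,0,0,0,0],[0,0,0.008,0,0,0,0],[0,0,0.006,0,0,0,0],[0,0,0.003,0,0,0,0],[0,0,0,0,0,0,0]]'
```

```text
time_s: 2.8
eef_pos: [658.8, -137.7, 66.1]
ee_rot: [0.001, 0.171, 0.985, -0.0]
force: [0.4, 0.5, 3.4]
grip_width: -0.002
grip_force: 1.2
```

```bash
python3 -m jog '[[0,0,0.004,0,0,0,0],[0,0,0.002,0,0,0,0],[0,0,0,0,0,0,0]]'
```

```text
time_s: 3.1
eef_pos: [659.0, -137.8, 61.9]
ee_rot: [0.001, 0.17, 0.985, -0.0]
force: [-5.8, 2.6, 16.2]
grip_width: 0.002
grip_force: 8.2
```

```bash
python3 -m jog '[[0,0,0,0,0,0,0],[0,0,-0.02,0,0,0,0],[0,0,-0.04,0,0,0,0],[0,0,-0.05,0,0,0,0],[0,0,-0.04,0,0,0,0.0854]]'
python3 -m jog '[[0,0,0,0,0,0,0.0854]]'
python3 -c "
from h import *
delta(471,25.5,None,57)"
```

```text
time_s: 3.6
eef_pos: [658.4, -137.8, 212.0]
ee_rot: [0.001, 0.171, 0.985, -0.0]
force: [0.5, -0.4, 0.3]
grip_width: 0.162
grip_force: 0.0
time_s: 3.7
eef_pos: [660.0, -138.4, 216.0]
ee_rot: [0.005, 0.171, 0.985, -0.001]
force: [0.0, -0.7, -0.9]
grip_width: 0.333
grip_force: 0.0
t 3.7 tool d [233.1  90.8  -2.6] yaw_y 70.4 tilt 0.64 F [ 0.04 -0.66 -0.91]
rz 0.233
```

```bash
python3 -m jog '[[0.0464,0.0181,0,0,0,0,0.0854],[0.0464,0.0181,0,0,0,0,0.0854],[0.0464,0.0181,0,0,0,0,0.0854],[0.0464,0.0181,0,0,0,0.0,0.0854],[0.0464,0.0181,0,0,0,0,0.0854]]'
python3 -m jog '[[0,0,0,0,0,0.117,0.0854],[0,0,0,0,0,0.116,0.0854],[0,0,0,0,0,0,0.0854]]'
python3 -c "
from h import *
delta(471,25.5,None,57);save('wrist','g.png')"
```

```text
time_s: 4.2
eef_pos: [468.2, 26.6, 208.5]
ee_rot: [-0.0, 0.171, 0.985, -0.0]
force: [-0.2, 0.8, 1.1]
grip_width: 1.003
grip_force: 0.0
time_s: 4.5
eef_pos: [469.9, 25.7, 208.9]
ee_rot: [-0.0, 0.284, 0.959, -0.0]
force: [0.5, -0.1, -0.1]
grip_width: 1.003
grip_force: 0.0
t 4.5 tool d [-1.   0.4 -0. ] yaw_y 57.0 tilt 0.03 F [ 0.52 -0.08 -0.09]
rz -0.001
```

View pics/g.png

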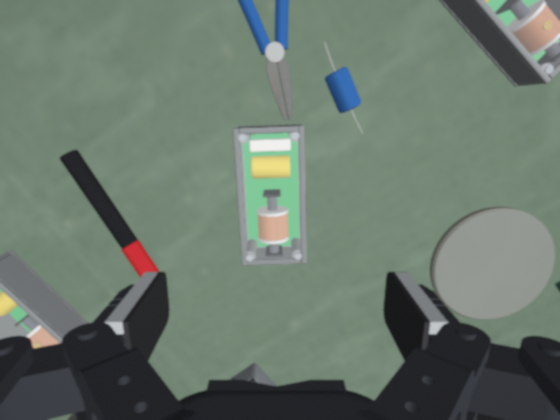

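The middle case is right below: lid corners (237,129), (303,127), (305,262), (243,264), with copper coil at (273,225). The pliers lie at its far end and the felt centre is at (494,263).

```bash
python3 -c "
from h import *
p=np.array([px2w('wrist',u,v,40)[:2] for u,v in((243,264),(305,262),(303,127),(237,129))])
print(p.round(1));m=p.mean(0);d=p[0]+p[1]-p[2]-p[3];yaw=np.degrees(np.arctan2(d[1],d[0]));print(m,yaw,np.linalg.norm(d)/2)
print(px2w('wrist',494,263,10))
delta(m[0],m[1],28,yaw+90)"
```

```text
[[507.3 -33.9]
 [535.7  13.6]
 [435.   73.8]
 [407.5  28.4]]
[471.40446915  20.49137467] -31.414002317705712 117.50162840938259
[649.77021784 163.69245608  10.        ]
t 4.55 tool d [ -4.   -3.4 180.9] yaw_y 57.2 tilt 0.04 F [-1.2  -0.96  0.31]
rz -0.025
```

```bash
python3 -m jog '[[-0.003,-0.003,0.04,0,0,-0.02,0.0854],[0,0,0.05,0,0,0,0.0854],[0,0,0.05,0,0,0,0.0854],[0,0,0.03,0,0,0,0.0854],[0,0,0.02,0,0,0,0.0854]]'
python3 -m jog '[[0,0,0,0,0,0,0.0854],[0,0,0,0,0,0,0.03],[0,0,0,0,0,0,0.03],[0,0,0,0,0,0,0.03],[0,0,0,0,0,0,0.03]]' 60
python3 -c "
from h import *
delta(471.4,21,18,58.6)"
```

```text
time_s: 5.05
eef_pos: [469.9, 21.3, 16.6]
ee_rot: [-0.002, 0.273, 0.962, -0.0]
force: [1.1, -0.2, 0.3]
grip_width: 1.0
grip_force: 0.0
time_s: 5.55
eef_pos: [472.0, 21.2, 20.7]
ee_rot: [0.001, 0.274, 0.962, 0.0]
force: [-0.8, -0.7, 6.8]
grip_width: 0.668
grip_force: 65.3
t 5.55 tool d [ 0.4 -0.4  2.7] yaw_y 58.2 tilt 0.16 F [-0.8  -0.65  6.76]
rz -0.007
```

```bash
python3 -m jog '[[0,0,-0.02,0,0,0,0.03],[0,0,-0.03,0,0,0,0.03],[0,0,-0.03,0,0,0,0.03],[0,0,-0.03,0,0,0,0.03],[0,0,0,0,0,0,0.03]]'
cat > look.py <<'E'
import sys
from h import *
im=save('wrist',sys.argv[1]);hsv=cv2.cvtColor(im,cv2.COLOR_BGR2HSV)
for nm,lo,hi in(('copper',(4,70,120),(16,170,255)),('yellow',(20,130,120),(32,255,255))):
    n,l,st,c=cv2.connectedComponentsWithStats(cv2.inRange(hsv,lo,hi))
    print(nm,[(c[i].round(1).tolist(),int(st[i,4])) for i in range(1,n) if st[i,4]>60])
E
python3 look.py h1.png
python3 -m jog '[[0.03,0,0,0,0,0,0.03],[-0.03,0,0,0,0,0,0.03],[0.03,0,0,0,0,0,0.03],[-0.03,0,0,0,0,0,0.03],[0,0,0,0,0,0,0.03]]'
python3 look.py h2.png
python3 -m jog '[[-0.03,0,0,0,0,0,0.03],[0.03,0,0,0,0,0,0.03],[-0.03,0,0,0,0,0,0.03],[0.03,0,0,0,0,0,0.03],[0,0,0,0,0,0,0.03]]'
python3 look.py h3.png
```

```text
time_s: 6.05
eef_pos: [472.8, 21.1, 133.0]
ee_rot: [0.004, 0.274, 0.962, 0.0]
force: [-0.7, -0.4, -2.8]
grip_width: 0.67
grip_force: 65.9
copper [([102.2, 300.6], 72), ([277.3, 364.6], 2250)]
yellow []
time_s: 6.6
eef_pos: [472.0, 20.4, 128.0]
ee_rot: [-0.0, 0.275, 0.962, -0.0]
force: [2.5, -2.3, -2.9]
grip_width: 0.668
grip_force: 66.0
copper [([117.4, 295.8], 62), ([278.3, 378.1], 591)]
yellow []
time_s: 7.15
eef_pos: [468.5, 22.7, 127.7]
ee_rot: [-0.003, 0.274, 0.962, -0.0]
force: [1.5, -1.5, -4.0]
grip_width: 0.671
grip_force: 66.2
copper [([277.1, 342.6], 2862)]
yellow []
```

```bash
python3 -c "
import cv2,numpy as np
cv2.imwrite('pics/hh.png',np.hstack([cv2.imread(f'pics/h{i}.png')[200:420,150:410] for i in(1,2,3)]))"
```

```text
(no output)
```

View pics/hh.png

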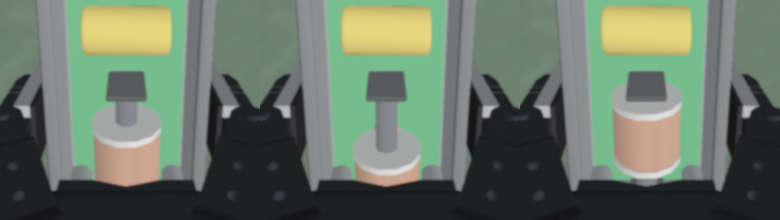

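The coil slid right down to the coil end and then back to the inner clip, so the middle case is the faulty one. Next I carry it to the felt and tip it.

```bash
python3 -c "
from h import *
delta(650,164.5,160)"
```

```text
t 7.2 tool d [-78. 216. -32.] yaw_y 58.2 tilt 0.15 F [ 0.34 -0.53 -2.91]
```

```bash
python3 -m jog '[[-0.01,0.027,-0.015,0,0,0,0.03],[-0.013,0.036,-0.017,0,0,0,0.03],[-0.013,0.036,0,0,0,0,0.03],[-0.013,0.036,0,0,0,0,0.03],[-0.013,0.036,0,0,0,0,0.03]]'
python3 -m jog '[[-0.012,0.03,0,0,0,0,0.03],[-0.004,0.015,0,0,0,0,0.03],[0,0,0,0,0.145,0,0.03],[0,0,0,0,0.145,0,0.03],[0,0,0,0,0.145,0,0.03]]'
python3 -m jog '[[0,0,0,0,0,0,0.03],[0,0,0,0,0,0,0.03]]'
python3 -c "
from h import *
delta(650,164.5,160);save('side','i.png');save('wrist','j.png')
import cv2
cv2.imwrite('pics/ij.png',np.hstack([cv2.resize(cv2.imread('pics/i.png')[100:310,110:310],(420,420)),cv2.imread('pics/j.png')[:,90:470]]))"
```

```text
time_s: 7.7
eef_pos: [615.3, 134.9, 160.7]
ee_rot: [-0.0, 0.274, 0.962, -0.0]
force: [0.7, -0.9, -3.1]
grip_width: 0.668
grip_force: 66.5
time_s: 8.2
eef_pos: [651.8, 163.6, 161.3]
ee_rot: [-0.209, 0.267, 0.939, 0.06]
force: [0.6, -0.2, -3.4]
grip_width: 0.667
grip_force: 66.4
time_s: 8.4
eef_pos: [651.7, 163.4, 159.9]
ee_rot: [-0.206, 0.268, 0.939, 0.059]
force: [-0.3, -0.4, -1.9]
grip_width: 0.668
grip_force: 66.4
t 8.4 tool d [ 1.9 -0.   0.8] yaw_y 58.1 tilt 24.78 F [-0.29 -0.43 -1.89]
```

View pics/ij.png

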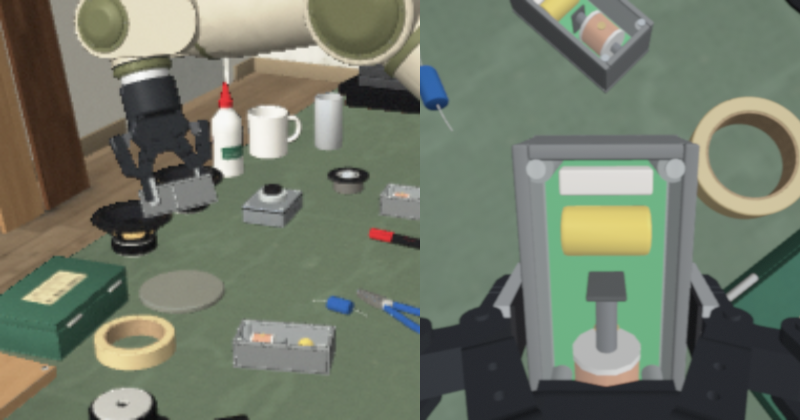

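The coil lies at the low (coil) end. The case is tipped about 25° and held still 15 cm above the felt, and the other two cases were never touched.

```bash
python3 -m jog '[[0,0,0,0,0,0,0.03],[0,0,0,0,0,0,0.03],[0,0,0,0,0,0,0.03]]'; python3 -c "
from rig import finish_job
print(finish_job())"
```

```text
time_s: 8.8
eef_pos: [651.2, 164.1, 161.9]
ee_rot: [-0.207, 0.268, 0.939, 0.059]
force: [-0.3, -0.7, -3.7]
grip_width: 0.67
grip_force: 66.4
the job is handed in; nothing more can be done
None
```

I handed the job in (no verdict came back): the button was pressed and released, the middle case, the first one I shook, had the loose coil, and it is held still about 16 cm above the bench over the felt, tipped about 25° with its coil at the low end.

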